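# Unlock a dental articulator and lift its upper member off the condylar balls

### The arm

A 7-joint arm with a two-finger parallel gripper is mounted at the origin on the work surface. World frame = base frame: x ahead of the robot, y to its left, z up, the work surface at z = 0. Lengths are in m, angles in degrees, forces in N, time in s.
With the tool pointing down it reaches from about 0.425 to 0.875 m from the base axis. Payload 8.4 kg.
Tool frame: the origin (TCP) lies between the finger pads; the fingertips stand robot.tcp_to_tips ahead of it and the grasp point (between the pads) lies 2 mm behind it (robot.tcp_to_tips is the distance from the TCP to the fingertips, in m); z points along the fingers, y is the line along which they close (so a half turn about z gives the same grasp; the last joint's range is limited). The gripper opens to 87 mm and grips with 3 to 60 N. Pads are 19 mm wide; open, the fingers measure 117 mm over their backs; the gripper's body (75 mm by 190 mm) begins 51 mm behind the grasp point.
Start: joints at [-70.6, 19.091, 2.286, 83.961, -0.768, 76.965, -3.352], TCP at [0.276, 0.589, 0.24] pointing down, gripper open.
Joint ranges: [-147.57, 147.57], [-21.85, 119.76], [-74.77, 79.35], [14.55, 137.4], [-85.83, 265.84], [4.83, 119.75], [-152.11, 152.11]. Speed limits (degrees/s): [127.2, 127.2, 159.86, 159.86, 180, 180, 180].

### API

Orientations are given as a 3x3 rotation matrix whose columns are the frame's x, y, z axes.
In Python, from bench import observe, cams, job, robot gives the robot as it stands. The module is installed in compiled form; this text tells all that it offers.
- The arm moves only by the tool arm_command, never from a script. Its arguments are lists of equal length, an entry for each row: "angular": the turn, a rotation vector about the tool's x, y, z in units of 6 degrees (1.0 is 6 degrees), a list of three; "delta_pos": the shift along the tool's x, y, z in units of 30 mm (1.0 is 30 mm), a list of three; "grip": the opening, from 0 (shut) to 1 (fully open). A call has 1 to 12 rows; each row shifts and turns the commanded pose from where the row before left it, along the tool's axes as they then stand; what a row does not reach is not made up. A row lasts 1/12 s, in which the tool goes at most 41.7 mm and 7.16 degrees, less where a joint would pass 70% of its speed; a pose out of reach is approached as far as the arm can. A call is refused whole if a number of a shift passes 1 or a number of a turn 1, either way. A call with a gripper value outside its range is refused whole. The fingers move at their own pace and stop on an object; "grip_force" is the grip in N (left out, the last holds). Time passes only in rows, so rows that do not move let the fingers close. It gives the time, the measured TCP pose, the force, the opening and the grip force at its end, in the units of the state.
- observe(): the state, without advancing time (a new reading comes with each control period).
- cams.grab_frame(name): name is "side" or "top" or "wrist"; returns a dict with "frame" (384x512x3 uint8, blue, green, red), "mtx" (3x3 intrinsics, pixels), "origin" and "rotation" of the camera in the world. Camera axes: x right, y up, looking along -z (the intrinsics and any distortion apply to the point x, -y, -z); pixel columns grow to the right and rows downward; lengths in m; the calibration is good to about 2 mm. A picture is of the moment at which its call begins. There is no depth.
- job.hand_in(): hands the job in; it is judged then, once.
The state is a dict: "time": time; "joint_pos": joint angles; "joint_velocities": joint speeds; "effort": joint torques, N m; "ee_pos": TCP position; "ee_rot": TCP orientation; "contact_force": force on the tool from outside, world axes, zero at the start; "moment": the same for the moment, N m; "gripper_width": finger opening in m; "finger_force": force on a finger pad.
Only numpy, scipy, OpenCV 4.12 (cv2) and the standard library are available. Lean on these libraries where they do the work, as an engineer would, in place of code of your own. Each camera call takes 0.05 s, during which the arm holds its last target. There are 200 camera calls.

### The job

The plaster has set on the dental articulator: open it so that the bite can be inspected. Squeeze the red lock tab right across towards the blue finger rest, against its spring, then lift the upper member straight up off the two condylar balls, keeping it level, and finish still holding it up in the gripper, some 6 cm or more above its seat. The lower member stays standing where it is, and the other things on the bench are left alone.

Things in the scene. Friction and masses are not known exactly. Their poses are not given: they have to be found in the camera images.
- upper_member: Upper member of the articulator: loose T-shaped aluminium frame, 0.4 kg, with a stone cast. Origin = where to grip: half-way between blue finger rest and red tab when squeezed together, mid-height of both, 146 mm above the bench when seated. x to the rear (crossbar), -x to the front (pin), y along the crossbar, z up. Centre of mass about 40 mm straight below the origin.
- centric_lock (a joint): Travel of the sprung lock plate with the red tab, m: 0 = locked to the balls, 0.012 = fully squeezed at its stop. Moves along the upper member's -y. Spring about 2.5 N at 0, 6 N at the stop; it locks again when let go. Balls are free above 0.0105. While locked, lifting the upper member lifts the whole articulator. Pinching rest and tab with 20 N or more keeps it at the stop and carries it.
- lock_tab (a point): Middle of the red tab's outer face, moving with the tab; axes as upper member. In the upper member's frame it is at y = +31 mm locked, +19 mm squeezed. Tab 20 mm wide (x), 4 mm thick, reaching 12 mm above this point; outside free down to 18 mm below. The pinch along y from tab to rest is 50 mm wide locked, 38 mm squeezed.
- finger_rest (a point): Middle of the outer face of the fixed blue finger rest, at y = -19 mm in the upper member's frame. Same size, height and axes as the tab. Crossbar and fossa boxes begin 16 mm or more behind it (x = +17 mm), their tops 18 mm below it.
- pin_top (a point): Top of the steel incisal pin, 8 mm thick, at the front end of the upper member: 82 mm in front of the upper member's origin and 6 mm above it. The pin's foot rests on the lower member.
- lower_member: Lower member: aluminium frame on four rubber feet, 1.5 kg, loose on the bench, with a stone cast and two posts ending in 12 mm steel balls (110 mm apart, centres 110 mm up). Origin on the bench straight below the seated upper member's origin, same axes. Reaches 99 mm in front of the origin to 43 mm behind, 132 mm wide. The boxes on the upper member enclose the balls by 9 mm: rise straight up.
- spare_cast: Yellow stone dental cast, 60 mm across, 30 mm high, beside the articulator; origin under its centre. Leave alone.
- wax_knife: Wax knife with wooden handle, 150 mm long, lying beside the articulator; origin under its middle. Leave alone.
- mixing_bowl: Black mixing bowl, 124 mm across, 75 mm high; origin under its centre. Leave alone.
- plaster_spatula: Plaster spatula with green handle, 225 mm long, lying flat; origin under its middle. Leave alone.
- separator_bottle: White bottle, 50 mm across, 130 mm high; origin under its centre. Leave alone.
- wax_jar: Amber jar with red cap, 60 mm across, 60 mm high; origin under its centre. Leave alone.
- measure_cup: Blue measuring cup, 64 mm across, 85 mm high; origin under its centre. Leave alone.
- impression_tray: Metal impression tray with a short handle, 110 mm long, lying on a blue paper bib; origin under its arch. Leave alone.

How it is judged:
By the outcome, as a careful person would: the job done as asked, in the order asked, and still so for the second after the job is handed in, while the arm keeps its last pose, push and grip.
It also fails if it takes over 32 s, if anything falls off the work surface, if the arm or the gripper's body presses on something with over 40 N, if the wrist force passes 120 N, or if a joint passes its speed limit or range.

## Working session

There is one attempt and no reset: what is moved stays moved. The work goes in short steps, Python scripts to look and compute and a tool call to move; the robot and the scene stay as the last step left them, time stands still between calls to the robot, and variables do not carry over. Pictures are saved under pics/ and viewed, at most 10 in all, crops included, and the job is handed in when it is done.

Besides the shell and the picture viewer there is one more tool, called after "Call:" as a command line: name --argument value ..., lists and objects as JSON in quotes. arm_command: Moves the arm, as the interface text tells. Its arguments: {"type":"object","properties":{"angular":{"type":"array","items":{"type":"array","items":{"type":"number"}}},"delta_pos":{"type":"array","items":{"type":"array","items":{"type":"number"}}},"grip":{"type":"array","items":{"type":"number"}},"grip_force":{"type":"number"}},"required":["angular","delta_pos","grip"]}

```bash
mkdir -p pics
cat > h.py <<'E'
from bench import observe,cams,job,robot
import numpy as np,cv2
def grab(n,f):
    d=cams.grab_frame(n); cv2.imwrite('pics/'+f,d['frame']); return d
def ray(d,u,v):
    K=np.array(d['mtx']);p=np.linalg.solve(K,[u,v,1.]);return np.array(d['origin']),np.array(d['rotation'])@[p[0],-p[1],-p[2]]
def atz(d,u,v,z):
    o,r=ray(d,u,v);return o+r*(z-o[2])/r[2]
def proj(d,P):
    q=np.array(d['rotation']).T@(np.array(P)-d['origin']);p=np.array(d['mtx'])@[q[0],-q[1],-q[2]];return p[:2]/p[2]
E
python3 - <<'E'
from h import *
print(observe()['time'],[a for a in dir(robot) if a[0]!='_'],robot.tcp_to_tips)
a=cams.grab_frame('top');b=cams.grab_frame('side')
print(a.keys())
cv2.imwrite('pics/t1.png',a['frame']);cv2.imwrite('pics/s1.png',b['frame'])
import pickle;pickle.dump((a,b),open('ab.pkl','wb'))
for d in(a,b):print(d['origin'],np.round(d['mtx'],1))
print(observe())
E
```

```text
0.0 ['Unreachable', 'tcp_to_tips'] 0.017
dict_keys(['frame', 'mtx', 'origin', 'rotation'])
[ 0.37635751 -0.0043436   1.44840843] [[422.    0.  259.1]
 [  0.  422.  195. ]
 [  0.    0.    1. ]]
[ 0.05441941 -0.4791808   0.89118113] [[415.2   0.  255. ]
 [  0.  415.2 193.2]
 [  0.    0.    1. ]]
{'time': 0.1, 'joint_pos': array([-70.60051234,  19.12620421,   2.28544707,  84.00594303,
        -0.76704379,  76.96419858,  -3.34954541]), 'joint_velocities': array([ 0.0312676 , -0.0087849 ,  0.0100323 , -0.0253408 ,  0.05800454,
        0.04167682, -0.02064288]), 'effort': array([ 4.30730332e-03, -6.57808828e+01,  1.33963242e+00, -4.04712081e+01,
       -5.99314319e-02,  4.07230819e-02,  1.27852127e-04]), 'ee_pos': array([0.2754254 , 0.58833007, 0.23876581]), 'ee_rot': array([[-9.05698146e-01,  4.23922893e-01, -4.97834013e-04],
       [ 4.23923171e-01,  9.05697184e-01, -1.32525811e-03],
       [-1.10920389e-04, -1.41132719e-03, -9.99998998e-01]]), 'contact_force': array([-0.66358336,  0.57076957,  0.32880341]), 'moment': array([-0.00148133, -0.01319384,  0.02200905]), 'finger_force': 0.0, 'gripper_width': 0.08705448611630245}
```

View pics/t1.png

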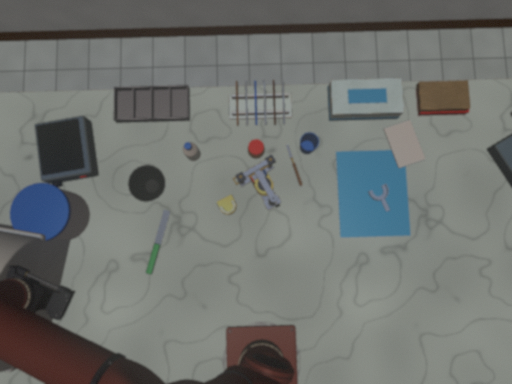

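View pics/s1.png

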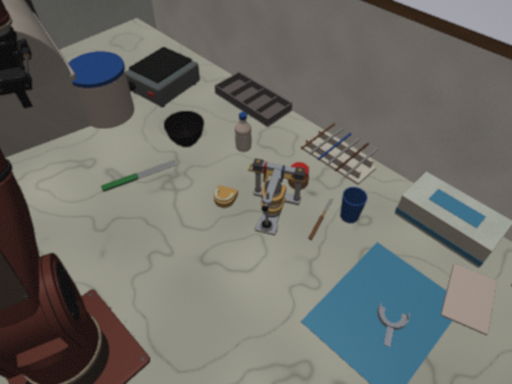

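The top view shows the articulator around px (258,178): crossbar from about (240,179) to (269,160), pin near (276,204). In the side view it is at (272,190). I'll enlarge both.

Run:
```python
from h import *;import pickle
a,b=pickle.load(open('ab.pkl','rb'))
A=cv2.resize(a['frame'][145:220,215:315],None,fx=7,fy=7,interpolation=2)
A2=cv2.resize(b['frame'][145:240,230:320],None,fx=6,fy=6,interpolation=2)
cv2.imwrite('pics/c1.png',cv2.resize(a['frame'][145:220,215:290],(400,400),interpolation=2))
c=cv2.imread('pics/c1.png');e=cv2.resize(b['frame'][150:240,240:330],(400,400),interpolation=2)
cv2.imwrite('pics/c1.png',np.hstack([c,e]))
for (u,v) in ((240,179),(269,160)):print(atz(a,u,v,.128))
print(atz(a,275.5,204,.152), atz(a,265.5,183,0.14))
```

```text
[0.58801145 0.05037532 0.128     ]
[ 0.64654473 -0.04333275  0.128     ]
[ 0.50296204 -0.05832589  0.152     ] [ 0.57111174 -0.02970541  0.14      ]
```

View pics/c1.png

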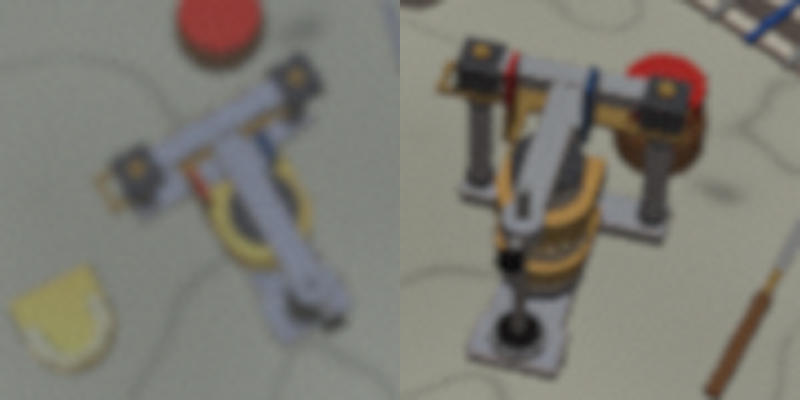

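The crop shows box tops at top px (240.3,176) and (270.7,159), red tab at (252.3,179), blue rest at (264,171.6), pin near (276.5,201); red is at world +y side.

Run:
```python
from h import *;import pickle
a,b=pickle.load(open('ab.pkl','rb'))
L=atz(a,240.3,176,.128);R=atz(a,270.7,159,.128);r=atz(a,252.3,178.8,.152);bl=atz(a,264.1,171.6,.152);p=atz(a,276.5,201,.152)
print(L,R,np.linalg.norm(L-R),r,bl,np.linalg.norm(r-bl),p)
y=(L-R)/np.linalg.norm(L-R);x=np.array([y[1],-y[0],0]);print(x,y,np.degrees(np.arctan2(x[1],x[0])))
o=(r+bl)/2-y*.006;o[2]=.146;print('o',o, 'pin rel',(p-o)@x,(p-o)@y,'boxes',((L+R)/2-o)@x,((L+R)/2-o)@y)
for q in (o+y*.031,o-y*.019,o-.082*x):print(proj(b,q))
s=observe();print(s['ee_pos'],np.degrees(np.arctan2(s['ee_rot'][1,1],s['ee_rot'][0,1])),s['joint_pos'])
```

```text
[0.59760094 0.04920105 0.128     ] [ 0.64962722 -0.04884591  0.128     ] 0.11099521991312047 [0.58369467 0.01114334 0.152     ] [ 0.60532655 -0.02620826  0.152     ] 0.0431634030485577 [ 0.51217846 -0.06172399  0.152     ]
[0.88334396 0.46872534 0.        ] [-0.46872534  0.88334396  0.        ] 27.951587186184252
o [ 0.59732296 -0.01283252  0.146     ] pin rel -0.09812855015011177 -0.0032785997143736233 boxes 0.02932226026378382 -0.0008309225228646326
[264.03524793 167.15817213]
[283.45408915 171.43124231]
[266.96811338 193.83616262]
[0.2754254  0.58833007 0.23876581] 64.91746818390386 [-70.60051234  19.12620421   2.28544707  84.00594303  -0.76704379
  76.96419858  -3.34954541]
```

Call:
arm_command --angular '[[0,0,0],[0,0,0],[0,0,0],[0,0,0],[0,0,0],[0,0,0],[0,0,0],[0,0,0],[0,0,0],[0,0,0],[0,0,0],[0,0,0]]' --delta_pos '[[-0.76,-0.57,-0.06],[-0.76,-0.57,-0.06],[-0.76,-0.57,-0.06],[-0.76,-0.57,-0.06],[-0.76,-0.57,-0.06],[-0.76,-0.57,-0.06],[-0.76,-0.57,-0.06],[-0.76,-0.57,-0.06],[-0.76,-0.57,-0.06],[-0.76,-0.57,-0.06],[-0.76,-0.57,-0.06],[-0.76,-0.57,-0.06]]' --grip '[1,1,1,1,1,1,1,1,1,1,1,1]'

```text
time: 1.1
ee_pos: [0.4367, 0.2853, 0.261]
ee_rot: [[-0.906, 0.424, -0.0], [0.424, 0.906, -0.0], [0.0, -0.0, -1.0]]
contact_force: [0.0, 1.0, -0.5]
gripper_width: 0.087
finger_force: 0.0
```

Call:
arm_command --angular '[[0,0,0],[0,0,0],[0,0,0],[0,0,0],[0,0,0],[0,0,0],[0,0,0],[0,0,0],[0,0,0],[0,0,0],[0,0,0],[0,0,0]]' --delta_pos '[[-0.76,-0.57,-0.06],[-0.76,-0.57,-0.06],[-0.76,-0.57,-0.06],[-0.76,-0.57,-0.06],[-0.76,-0.57,-0.06],[-0.76,-0.57,-0.06],[-0.76,-0.57,-0.06],[-0.76,-0.57,-0.06],[-0.76,-0.57,-0.06],[-0.76,-0.57,-0.06],[-0.76,-0.57,-0.06],[-0.76,-0.57,-0.06]]' --grip '[1,1,1,1,1,1,1,1,1,1,1,1]'

```text
time: 2.1
ee_pos: [0.5975, -0.0163, 0.2826]
ee_rot: [[-0.906, 0.424, -0.0], [0.424, 0.906, -0.0], [0.0, -0.0, -1.0]]
contact_force: [0.1, 0.3, 0.5]
gripper_width: 0.0873
finger_force: 0.0
```

Call:
arm_command --angular '[[0,0,0.97],[0,0,0.97],[0,0,0.97],[0,0,0.97],[0,0,0.97],[0,0,0.97],[0,0,0.97],[0,0,0.97],[0,0,0.97],[0,0,0.97],[0,0,0.97]]' --delta_pos '[[0,0,0],[0,0,0],[0,0,0],[0,0,0],[0,0,0],[0,0,0],[0,0,0],[0,0,0],[0,0,0],[0,0,0],[0,0,0]]' --grip '[1,1,1,1,1,1,1,1,1,1,1]'

```text
time: 3.02
ee_pos: [0.5969, -0.0149, 0.2824]
ee_rot: [[-0.011, 1.0, -0.001], [1.0, 0.011, -0.0], [-0.0, -0.001, -1.0]]
contact_force: [-0.2, -0.5, -0.0]
gripper_width: 0.0872
finger_force: 0.0
```

Call:
arm_command --angular '[[0,0,0.96],[0,0,0.96],[0,0,0.96],[0,0,0.96],[0,0,0.96],[0,0,0.96],[0,0,0.96],[0,0,0.96],[0,0,0.96],[0,0,0.96],[0,0,0.96],[0,0,0]]' --delta_pos '[[0,0,0],[0,0,0],[0,0,0],[0,0,0],[0,0,0],[0,0,0],[0,0,0],[0,0,0],[0,0,0],[0,0,0],[0,0,0],[0,0,0]]' --grip '[1,1,1,1,1,1,1,1,1,1,1,1]'

```text
time: 4.02
ee_pos: [0.597, -0.015, 0.2824]
ee_rot: [[0.889, 0.458, -0.001], [0.458, -0.889, -0.0], [-0.001, -0.0, -1.0]]
contact_force: [-0.3, -1.0, -0.2]
gripper_width: 0.087
finger_force: 0.0
```

Run:
```python
from h import *;import pickle
d=grab('wrist','w1.png');pickle.dump(d,open('w1.pkl','wb'))
s=observe();print(s['time'],s['ee_pos'],s['ee_rot'],s['joint_pos'],d['origin'])
o=np.array([.5973,-.0128,.146]);x=np.array([.883,.469,0]);y=np.array([-.469,.883,0])
for n,q in dict(tab=o+.031*y+[0,0,.012],rest=o-.019*y+[0,0,.012],pin=o-.082*x+[0,0,.006]).items():print(n,proj(d,q))
```

```text
4.0667 [ 0.59696654 -0.01487777  0.28241416] [[ 8.85942333e-01  4.63794899e-01 -6.88148058e-04]
 [ 4.63794824e-01 -8.85942598e-01 -2.74565130e-04]
 [-7.37001584e-04 -7.59106355e-05 -9.99999726e-01]] [-41.89972175  14.85186139  47.81750517  89.80713538 -11.08998755
  80.3155373  -55.52423459] [0.65732387 0.01682593 0.42823885]
tab [226.10738816 190.80064394]
rest [274.35479402 190.2481158 ]
pin [256.96929066 259.30979216]
```

View pics/w1.png

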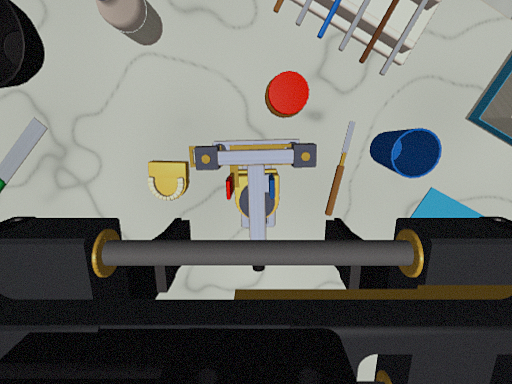

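Wrist view: red tab near (229,187), blue rest near (271,187), boxes at (206,158) and (306,155), pin near (259,267). Predictions were close; now measuring by colour.

Run:
```python
from h import *;import pickle
d=pickle.load(open('w1.pkl','rb'));f=d['frame'].astype(int);B,G,R=f[...,0],f[...,1],f[...,2]
w=np.zeros(B.shape,bool);w[170:205,215:290]=1
for n,m in (('red',w&(R>B+60)&(R>G+60)),('blue',w&(B>R+50)&(B>G+30))):
    v,u=np.nonzero(m);print(n,len(u),u.min(),u.max(),v.min(),v.max())
# gold screws on boxes
h=cv2.resize(d['frame'][135:275,180:330],None,fx=5,fy=4,interpolation=2);cv2.imwrite('pics/w1c.png',h)
L=atz(d,206,158.5,.128);R_=atz(d,305.5,156,.128);print(L,R_,np.linalg.norm(L-R_),(L+R_)/2, np.degrees(np.arctan2(*(L-R_)[1::-1])))
```

```text
red 114 226 232 176 199
blue 87 269 273 180 198
[0.59770425 0.05033649 0.128     ] [ 0.65106243 -0.04697063  0.128     ] 0.1109764452571423 [0.62438334 0.00168293 0.128     ] 118.73807856529461
```

View pics/w1c.png

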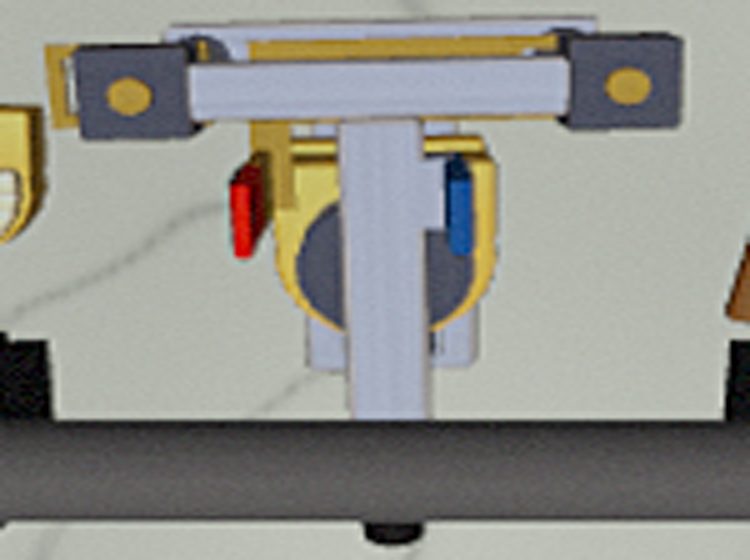

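Crop: red tab top centre ≈ (228.6,188), blue top centre ≈ (272,186.8), gold screws (205.8,159.3), (305.6,156.5).

Run:
```python
from h import *;import pickle
d=pickle.load(open('w1.pkl','rb'))
L=atz(d,205.8,159.3,.128);R=atz(d,305.6,156.5,.128);r=atz(d,228.6,188,.158);b=atz(d,272,186.8,.158)
y=(L-R)/np.linalg.norm(L-R);x=np.array([y[1],-y[0],0]);m=(L+R)/2
print(np.linalg.norm(r-b),np.degrees(np.arctan2(y[1],y[0])),np.degrees(np.arctan2(*(r-b)[1::-1])))
o=(r+b)/2-.006*y;print('o',o,'boxes rel',(m-o)@x,(m-o)@y)
o=o+y*((m-o)@y)/2;print(o)
s=observe();T=s['ee_rot'];print('move tool axes /30mm',T.T@(np.r_[o[:2],.148]-s['ee_pos'])/.03)
t=-y;print('turn about tool z deg',np.degrees(np.arctan2(t@T[:,1]*0-t@T[:,0],t@T[:,1])))
```

```text
0.044852230652395256 118.90642269466032 118.92550976314566
o [ 0.6003799  -0.01130673  0.158     ] boxes rel 0.026569866938315347 -0.000146351055083724
[ 0.60041527 -0.01137079  0.158     ]
move tool axes /30mm [ 0.15936511 -0.0499093   4.48035957]
turn about tool z deg -1.2741612448536235
```

Call:
arm_command --angular '[[0,0,-0.21],[0,0,0],[0,0,0],[0,0,0],[0,0,0],[0,0,0],[0,0,0],[0,0,0],[0,0,0],[0,0,0],[0,0,0],[0,0,0]]' --delta_pos '[[0.16,-0.05,0],[0,0,0.5],[0,0,0.7],[0,0,0.7],[0,0,0.7],[0,0,0.6],[0,0,0.5],[0,0,0.4],[0,0,0.25],[0,0,0.1],[0,0,0],[0,0,0]]' --grip '[1,1,1,1,1,1,1,1,1,1,1,1]' --grip_force 30

```text
time: 5.07
ee_pos: [0.6012, -0.0115, 0.1499]
ee_rot: [[0.876, 0.482, 0.001], [0.482, -0.876, 0.0], [0.001, 0.0, -1.0]]
contact_force: [1.3, 0.6, 1.6]
gripper_width: 0.0869
finger_force: 0.0
```

Run:
```python
from h import *;import pickle
d=grab('wrist','w2.png');e=cams.grab_frame('side')
cv2.imwrite('pics/w2c.png',np.hstack([cv2.resize(d['frame'][130:300,150:360],(420,400)),cv2.resize(e['frame'][130:220,230:320],(380,400),interpolation=2)]))
s=observe();print(s['ee_pos'],s['contact_force'])
```

```text
[ 0.60126938 -0.01148886  0.1501493 ] [-0.28471712 -0.60325783  0.01946704]
```

View pics/w2c.png

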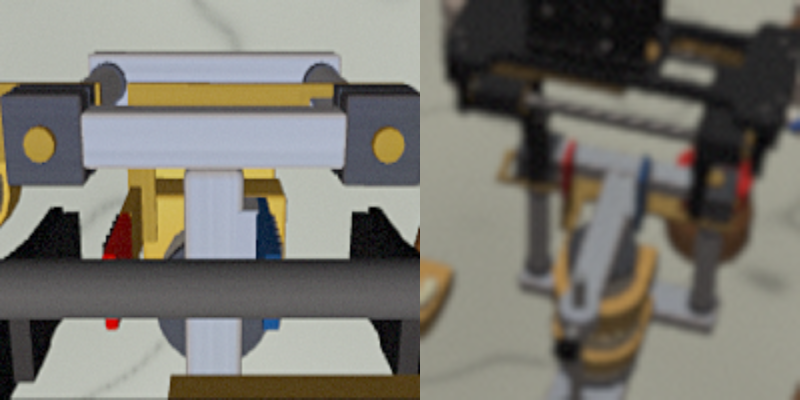

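The tab (outer px 105) and rest (281) lie between fingers (inner 80 and 352); the beam centre 214 matches the finger midpoint, so the gripper is centred. Lower 2 mm and squeeze.

Call:
arm_command --angular '[[0,0,0],[0,0,0],[0,0,0],[0,0,0],[0,0,0],[0,0,0],[0,0,0],[0,0,0],[0,0,0],[0,0,0],[0,0,0],[0,0,0]]' --delta_pos '[[0,0,0.07],[0,0,0],[0,0,0],[0,0,0],[0,0,0],[0,0,0],[0,0,0],[0,0,0],[0,0,0],[0,0,0],[0,0,0],[0,0,0]]' --grip '[0.8,0.73,0.7,0.66,0.62,0.58,0.54,0.5,0.46,0.43,0.2,0]' --grip_force 35

```text
time: 6.17
ee_pos: [0.6011, -0.0121, 0.1473]
ee_rot: [[0.877, 0.481, 0.001], [0.481, -0.877, -0.001], [0.001, 0.001, -1.0]]
contact_force: [1.4, 0.6, -0.6]
gripper_width: 0.0372
finger_force: 35.0
```

Call:
arm_command --angular '[[0,0,0],[0,0,0],[0,0,0],[0,0,0],[0,0,0],[0,0,0]]' --delta_pos '[[0,0,0],[0,0,0],[0,0,0],[0,0,0],[0,0,0],[0,0,0]]' --grip '[0,0,0,0,0,0]'

```text
time: 6.67
ee_pos: [0.6008, -0.0119, 0.1472]
ee_rot: [[0.877, 0.481, 0.0], [0.481, -0.877, -0.0], [0.0, 0.001, -1.0]]
contact_force: [2.7, -2.2, 0.5]
gripper_width: 0.0373
finger_force: 35.0
```

Call:
arm_command --angular '[[0,0,0],[0,0,0],[0,0,0],[0,0,0],[0,0,0],[0,0,0],[0,0,0],[0,0,0],[0,0,0]]' --delta_pos '[[0,0,-0.03],[0,0,-0.06],[0,0,-0.06],[0,0,-0.06],[0,0,-0.06],[0,0,-0.06],[0,0,0],[0,0,0],[0,0,0]]' --grip '[0,0,0,0,0,0,0,0,0]'

```text
time: 7.42
ee_pos: [0.6006, -0.0114, 0.157]
ee_rot: [[0.876, 0.482, -0.0], [0.482, -0.876, -0.0], [-0.0, -0.0, -1.0]]
contact_force: [0.1, -0.4, -3.7]
gripper_width: 0.0375
finger_force: 35.0
```

Run:
```python
from h import *
s=observe();print(s['ee_pos'],s['contact_force'],s['moment'],s['gripper_width'])
e=cams.grab_frame('side')
cv2.imwrite('pics/s2.png',cv2.resize(e['frame'][130:250,220:340],(600,600),interpolation=2))
```

```text
[ 0.60063679 -0.01143678  0.15699804] [ 0.1237317  -0.40026964 -3.74773452] [-0.07969033  0.12014813 -0.01228899] 0.03754939719733163
```

View pics/s2.png

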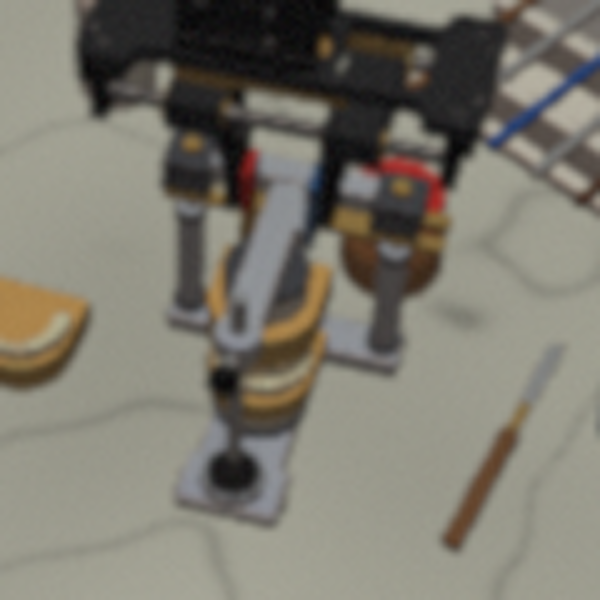

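Load is 3.7 N, so only the upper member is hanging; the balls appear under the boxes (px (190,200), (395,245)) and the lower plate stays put. Lifting on.

Call:
arm_command --angular '[[0,0,0],[0,0,0],[0,0,0],[0,0,0],[0,0,0],[0,0,0],[0,0,0],[0,0,0],[0,0,0],[0,0,0],[0,0,0],[0,0,0]]' --delta_pos '[[0,0,-0.1],[0,0,-0.2],[0,0,-0.3],[0,0,-0.4],[0,0,-0.4],[0,0,-0.4],[0,0,-0.4],[0,0,-0.3],[0,0,-0.2],[0,0,-0.1],[0,0,0],[0,0,0]]' --grip '[0,0,0,0,0,0,0,0,0,0,0,0]'

```text
time: 8.47
ee_pos: [0.6005, -0.0114, 0.2407]
ee_rot: [[0.876, 0.482, -0.001], [0.482, -0.876, -0.0], [-0.001, -0.0, -1.0]]
contact_force: [0.4, 0.2, -3.0]
gripper_width: 0.0376
finger_force: 35.0
```

Call:
arm_command --angular '[[0,0,0],[0,0,0],[0,0,0],[0,0,0],[0,0,0],[0,0,0]]' --delta_pos '[[0,0,0],[0,0,0],[0,0,0],[0,0,0],[0,0,0],[0,0,0]]' --grip '[0,0,0,0,0,0]'

```text
time: 8.97
ee_pos: [0.6007, -0.0115, 0.241]
ee_rot: [[0.876, 0.482, -0.0], [0.482, -0.876, -0.0], [-0.0, 0.0, -1.0]]
contact_force: [0.7, 0.3, -3.0]
gripper_width: 0.0375
finger_force: 35.0
```

Run:
```python
from h import *
s=observe();print(s['time'],s['ee_pos'],s['contact_force'],s['moment'],s['gripper_width'])
e=cams.grab_frame('side')
cv2.imwrite('pics/s3.png',cv2.resize(e['frame'][110:250,210:350],(600,600),interpolation=2))
```

```text
8.9667 [ 0.6006774  -0.01147917  0.24096004] [ 0.69112377  0.34905477 -2.97210447] [-0.05631007  0.15945744 -0.02842281] 0.03753137321229026
```

View pics/s3.png

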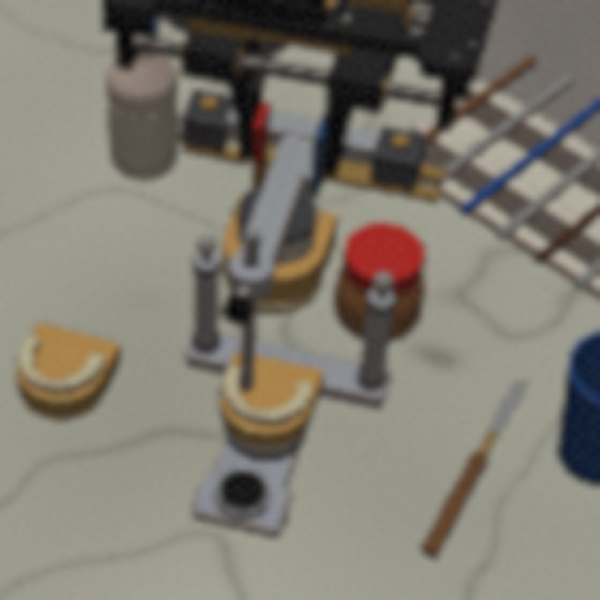

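The upper member hangs level about 9 cm above its seat. The balls at px (206,250) and (382,285) are free, and the lower member is still standing in place.

```bash
python3 -c "
from bench import job;print(job.hand_in())"
```

```text
the job is handed in; nothing more can be done
None
```

I opened the articulator and handed the job in: the lock tab is squeezed to its stop, the upper member is held level in the gripper about 9 cm above its seat, and the lower member and the other things on the bench were left where they stood.

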